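# Gauge a bisque vase's bore and sort it

## Task

Check how deep the bore of the bisque vase is: take the depth gauge from its wooden stand, push its rod straight down into the vase until you feel it firmly bottom, so that the rim slides the blue collar up the rod, then put the gauge back in the stand, rod down in the hole. Where the underside of the collar stayed is the reading: above the red band the vase is good and you stand it gently in the white basket, below the band its floor is too thick and you stand it gently in the grey tray (on the band, either will do). Do not press or set anything down hard, and leave the mug, bowl and wooden rib alone.

Things in the scene. Friction and masses are not known exactly. Their poses are not given: they have to be found in the camera images.
- vase_center (a point): centre of the vase, 46 mm above its foot. A plain upright pale-terracotta bisque cylinder, 54 mm diameter (52 at the foot), 92 mm tall, 0.23 to 0.46 kg, loose on the table, z axis up its bore. Its yaw means nothing. It may be gripped across its diameter.
- vase_mouth (a point): centre of the vase's bore at its flat top rim, 92 mm above the foot. The bore is straight and round, 18 mm diameter, blind and rigid at the bottom; its depth below the rim is unknown and differs from start to start, anything from 42 to 78 mm, and cannot be seen.
- gauge_handle (a point): centre of the depth gauge's handle: a square wooden grip 22 x 22 mm across (sides along this frame's x and y), 36 mm tall, at the top of a 10 mm diameter aluminium rod; z points up the rod. The rod's flat tip is 124 mm below this point; the handle's underside is 106 mm above the tip. The whole gauge weighs 0.13 kg. At the start it hangs upright in the stand, resting on its collar.
- gauge_tip (a point): centre of the flat lower end of the gauge's rod, same axes as the handle.
- collar (a joint): blue collar (34 mm disc, 10 mm thick) on the gauge's rod: its underside is 30 mm + this value (m) above the tip; 0 at the start, at most 0.064, growing towards the handle. Slides stiffly (about 4 N), stays where left. Too wide for the bore: the rim pushes it up. The red band (13 mm wide) spans 57 to 63 mm above the tip, that is values 0.027 to 0.033.
- stand_hole (a point): centre of the mouth of the hole in the top of the stand: a fixed dark wooden block 80 x 80 mm, 45 mm tall (this point is 45 mm above the table). The hole is round, vertical, 18 mm diameter, 31 mm deep. The gauge put back in it leans a little; that is fine.
- basket: fixed white perforated basket for good ware: open box 190 mm (its x) by 160 mm (its y), 55 mm tall, walls and floor 5 mm, empty. Origin: centre of its underside on the table; z up.
- tray: fixed plain grey tray for ware with too thick a floor: same size and origin as the basket, empty, no holes in its walls.
- mug: bystander: brown clay mug, 76 mm diameter, 85 mm tall, handle at its +y; origin centre of underside.
- bowl: bystander: white bowl, 100 mm diameter, 50 mm tall; origin centre of underside.
- rib: bystander: flat wooden rib 100 x 55 x 8 mm lying on the table; origin centre of underside.

How it is judged:
On the way, in this order (a step that is already met when the one before it is completed fails the run):
1. the rod is down the vase's bore and pressed on its bottom with at least 4 N for 0.15 s (contact force between gauge_c0 and vase_floor_c0 above 4 N and z of gauge_tip in the frame of vase_mouth below -0.035 m and angle between gauge_handle's own z axis and vertical below 0.2 rad and angle between vase_center's own z axis and vertical below 0.15 rad), for 0.15 s.
2. the gauge is back with its rod in the stand's hole and let go (horizontal distance between gauge_tip and stand_hole below 0.012 m and z of gauge_tip in the frame of stand_hole below -0.022 m and contact force between gauge and the fingers below 0.05 N), for 0.2 s.
At the end, for the whole second after the job is handed in: Gauge tip 22 mm or more down the stand's hole, collar still showing the reading. Vase upright (0.15 rad), at rest, let go, on the floor of the basket if the collar reads over 0.026, of the tray if under 0.034 (between, either), within 65 mm (x) and 52 mm (y) of its centre (horizontal distance between gauge_tip and stand_hole below 0.012 m and z of gauge_tip in the frame of stand_hole below -0.022 m and ((value of joint collar above 0.026 m and x of vase_center in the frame of basket between -0.065 and 0.065 m and y of vase_center in the frame of basket between -0.052 and 0.052 m and z of vase_center in the frame of basket below 0.058 m) or (value of joint collar between 0.009 and 0.034 m and x of vase_center in the frame of tray between -0.065 and 0.065 m and y of vase_center in the frame of tray between -0.052 and 0.052 m and z of vase_center in the frame of tray below 0.058 m)) and angle between vase_center's own z axis and vertical below 0.15 rad and linear speed of vase below 0.02 m/s and contact force between vase and the fingers below 0.05 N); the robot touches nothing.
It fails at once if the vase tips over (more than 0.6 rad) (angle between vase_center's own z axis and vertical above 0.6 rad).
It fails at once if the vase is pressed by the gauge with more than 60 N (contact force between gauge and vase above 60 N).
It fails at once if the vase is set down or dropped hard (more than 60 N) in a container (contact force between vase and basket above 60 N or contact force between vase and tray above 60 N).
It fails at once if the mug, bowl or rib is moved more than 30 mm (distance of any of mug, bowl, rib from where it was at the start of the episode above 0.03 m).
It also fails if it takes over 67 s, if anything falls off the work surface, if the arm or the gripper's body presses on something with over 40 N, if the wrist force passes 120 N, or if a joint passes its speed limit or range.

## Robot

A 6-joint arm with a two-finger parallel gripper is mounted at the origin on the work surface. World frame = base frame: x ahead of the robot, y to its left, z up, the work surface at z = 0. Lengths are in m, angles in rad, forces in N, time in s.
With the tool pointing down it reaches from about 0.325 to 0.775 m from the base axis. Payload 5.5 kg.
Tool frame: the origin (TCP) lies on the centre line of the jaws, within the pads' length; the fingertips stand 8 mm ahead of it and the grasp point (between the pads) lies 11 mm behind it (env.nose_length is the distance from the TCP to the fingertips, in m); z points along the fingers, y is the line along which they close (so a half turn about z gives the same grasp; the last joint's range is limited). The gripper opens to 88 mm and grips with 3 to 60 N. Pads are 20 mm wide; open, the fingers measure 115 mm over their backs; the gripper's body (75 mm by 178 mm) begins 61 mm behind the grasp point.
Start: joints at [-1.401, 0.091, 1.231, -0, 1.82, -0.057], TCP at [0.135, -0.585, 0.231] pointing down, gripper open.
Joint ranges: [-2.87, 2.87], [-0.86, 2.18], [0.17, 2.46], [-1.51, 4.65], [0.06, 2.69], [-2.65, 2.65]. Speed limits (rad/s): [2.57, 2.57, 3.01, 3.14, 3.14, 3.14].

## Interface

Orientations are given as a rotation vector (axis times angle).
In Python, from workcell import env gives the robot as it stands. The module is installed in compiled form; this text tells all that it offers.
- The arm moves only by the tool send_rows, never from a script. Its argument "rows" is a list that holds one entry, the list of rows, each a list of 7 numbers: the shift along the tool's x, y, z in m, then the turn, a rotation vector about the tool's x, y, z in degrees, then the closure, from 0 (fully open) to 1 (shut). A call has 1 to 12 rows; each row is the pose to reach, as a shift and turn from the pose commanded when the call began, along the tool's axes at that moment; what a row does not reach only later rows make up. A row lasts 1/12 s, in which the tool goes at most 41.7 mm and 7.16 degrees, less where a joint would pass 70% of its speed; a pose out of reach is approached as far as the arm can. A call with a gripper value outside its range is refused whole. The fingers move at their own pace and stop on an object; "grip_force" is the grip in N (left out, the last holds). Time passes only in rows, so rows that repeat a pose let the fingers close. It gives the time, the measured TCP pose, the force, the opening and the grip force at its end, in the units of the state.
- env.state(): the state, without advancing time (a new reading comes with each control period).
- env.snapshot(name): name is "side" or "top" or "wrist"; returns a dict with "frame" (384x512x3 uint8, red, green, blue), "fx", "fy", "cx", "cy" (pixels), "world_from_camera" (4x4, takes a point from camera to world coordinates). Camera axes: x right, y up, looking along -z (the intrinsics and any distortion apply to the point x, -y, -z); pixel columns grow to the right and rows downward; lengths in m; the calibration is good to about 2 mm. A picture is of the moment at which its call begins. There is no depth.
- env.job_done(): hands the job in; it is judged then, once.
The state is a dict: "t": time; "joint_positions": joint angles; "joint_velocities": joint speeds; "joint_torque": joint torques, N m; "ee_pos": TCP position; "eef_rot": TCP orientation; "force": force on the tool from outside, world axes, zero at the start; "moment": the same for the moment, N m; "width": finger opening in m; "grip_force": force on a finger pad.
Only numpy, scipy, OpenCV 4.12 (cv2) and the standard library are available. Lean on these libraries where they do the work, as an engineer would, in place of code of your own. Each camera call takes 0.05 s, during which the arm holds its last target. There are 200 camera calls.

## Working session

There is one attempt and no reset: what is moved stays moved. The work goes in short steps, Python scripts to look and compute and a tool call to move; the robot and the scene stay as the last step left them, time stands still between calls to the robot, and variables do not carry over. Pictures are saved under pics/ and viewed, at most 10 in all, crops included, and the job is handed in when it is done.

Besides the shell and the picture viewer there is one more tool, called as name(argument=value, ...), one argument or row to a line, values as JSON. send_rows: Moves the arm, as the interface text tells. Its arguments: {"type":"object","properties":{"rows":{"type":"array","items":{"type":"array","items":{"type":"array","items":{"type":"number"}}}},"grip_force":{"type":"number"}},"required":["rows"]}

```bash
mkdir -p pics
cat > h.py <<'E'
import numpy as np, cv2, pickle
from workcell import env
from scipy.spatial.transform import Rotation as R
def snap(n,f):
    s=env.snapshot(n); cv2.imwrite(f'pics/{f}.png',s['frame'][:,:,::-1]); pickle.dump(s,open(f'pics/{f}.pkl','wb')); return s
def load(f): return pickle.load(open(f'pics/{f}.pkl','rb'))
def ray(s,u,v):
    T=np.array(s['world_from_camera']); d=T[:3,:3]@np.array([(u-s['cx'])/s['fx'],-(v-s['cy'])/s['fy'],-1]); return T[:3,3],d
def atz(s,u,v,z):
    o,d=ray(s,u,v); return (o+d*(z-o[2])/d[2]).round(4)
def proj(s,p):
    T=np.array(s['world_from_camera']); q=T[:3,:3].T@(np.array(p)-T[:3,3]); return (s['cx']-s['fx']*q[0]/q[2], s['cy']+s['fy']*q[1]/q[2])
E
python3 - <<'E'
from h import *
s=snap('top','top0'); t=snap('side','side0')
cv2.imwrite('pics/both.png',np.vstack([cv2.resize(s['frame'],(400,300)),cv2.resize(t['frame'],(400,300))])[:,:,::-1])
print({k:v for k,v in s.items() if k!='frame'}); print({k:v for k,v in t.items() if k!='frame'}); st=env.state(); print(st)
E
```

```text
{'fx': 454.4685602294259, 'fy': 454.4685602294259, 'cx': 250.62250726022694, 'cy': 187.79019508106632, 'world_from_camera': array([[ 0.02369818,  0.99643326, -0.08098863,  0.54335013],
       [-0.99970512,  0.02404924,  0.00336187,  0.01021165],
       [ 0.0052976 ,  0.08088508,  0.99670936,  1.25572116],
       [ 0.        ,  0.        ,  0.        ,  1.        ]])}
{'fx': 434.11560374222154, 'fy': 434.11560374222154, 'cx': 259.5524043810825, 'cy': 190.5611596480914, 'world_from_camera': array([[-0.78352956,  0.42213074, -0.45594634,  0.16745548],
       [-0.62106074, -0.55461807,  0.55378909,  0.53699201],
       [-0.01910469,  0.71708049,  0.69672848,  0.79866661],
       [ 0.        ,  0.        ,  0.        ,  1.        ]])}
{'t': 0.1, 'joint_positions': array([-1.40070879e+00,  9.17361197e-02,  1.23170028e+00, -2.76679987e-05,
        1.81981947e+00, -5.67061886e-02]), 'joint_velocities': array([ 6.41095145e-05, -6.73671554e-04, -1.35530732e-03, -8.66750543e-04,
        9.50632984e-04, -7.53429050e-09]), 'joint_torque': array([ 2.88825977e-03, -4.47857308e+01, -4.07568526e+01,  7.00956630e-02,
        2.84185389e-02, -1.13372560e-04]), 'ee_pos': array([ 0.13485692, -0.58439704,  0.22968517]), 'eef_rot': array([-3.11976849e+00, -3.55285432e-01,  1.89990413e-04]), 'force': array([-0.32310799,  0.47746581, -0.24353577]), 'moment': array([ 0.03610028, -0.02483933, -0.02149745]), 'grip_force': 0.0, 'width': 0.0877356461760594}
```

View pics/top0.png

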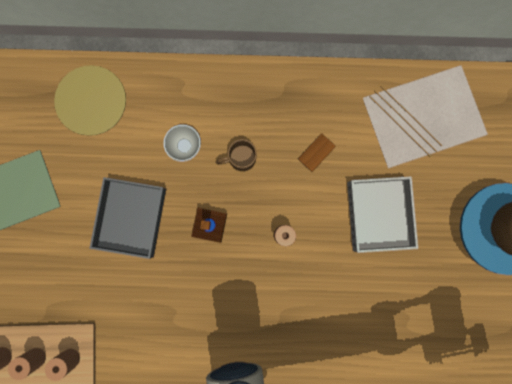

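View pics/side0.png

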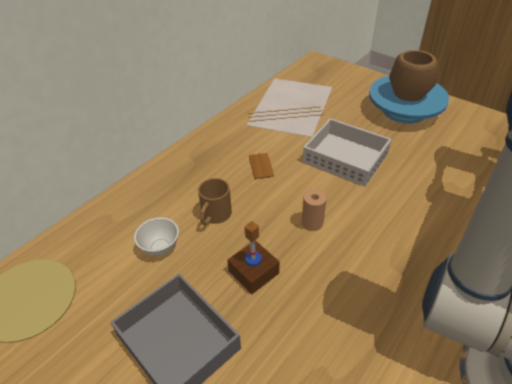

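The top view shows the stand near (210,224), the vase mouth near (285,235), the grey tray near (129,217) and the white basket near (383,214). Next I'll work out positions and zoom in on the gauge.

Run:
```python
from h import *
s=load('top0'); t=load('side0')
print('vase mouth',atz(s,285,235,.092),atz(t,314.5,197,.092))
print('stand corners',[atz(s,*p,.045) for p in [(197,205),(227,209),(222,242),(192,237)]])
print('handle top',atz(s,208,213,.157), atz(t,252,227,.157))
print('tray',[atz(s,*p,.055) for p in [(107,177),(165,185),(153,257),(92,247)]])
print('basket',[atz(s,*p,.055) for p in [(350,179),(411,177),(417,248),(355,252)]])
print('mug',atz(s,241,153,.085),'bowl',atz(s,182,143,.05))
a=cv2.resize(s['frame'][190:260,180:310],None,fx=6,fy=6,interpolation=cv2.INTER_CUBIC)
b=cv2.resize(t['frame'][180:300,220:340],(420,420),interpolation=cv2.INTER_CUBIC)
cv2.imwrite('pics/c1.png',a[:,:,::-1])
```

```text
vase mouth [ 0.5193 -0.0842  0.092 ] [ 0.5164 -0.0844  0.092 ]
stand corners [array([0.5923, 0.1478, 0.045 ]), array([0.5836, 0.0677, 0.045 ]), array([0.496 , 0.0784, 0.045 ]), array([0.5073, 0.1582, 0.045 ])]
handle top [0.5691 0.1079 0.157 ] [0.5357 0.116  0.157 ]
tray [array([0.6604, 0.3875, 0.055 ]), array([0.6429, 0.2331, 0.055 ]), array([0.4532, 0.2571, 0.055 ]), array([0.4754, 0.4177, 0.055 ])]
basket [array([ 0.6707, -0.2574,  0.055 ]), array([ 0.68  , -0.4198,  0.055 ]), array([ 0.4928, -0.4347,  0.055 ]), array([ 0.4785, -0.2716,  0.055 ])]
mug [0.7286 0.0334 0.085 ] bowl [0.7573 0.1929 0.05  ]
```

View pics/c1.png

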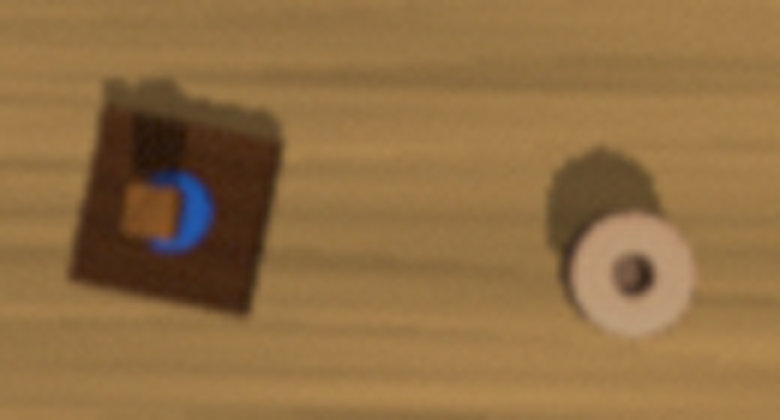

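```bash
cat >> h.py <<'E'
def pl(p,ydeg):
    """shift/turn from measured pose to TCP p, tool down, with closing line y at ydeg in world (mod 180)"""
    st=env.state(); R0=R.from_rotvec(st['eef_rot']); best=None
    for a in (ydeg,ydeg+180):
        a=np.radians(a); y=np.array([np.cos(a),np.sin(a),0]); z=np.array([0,0,-1.]); x=np.cross(y,z)
        d=(R0.inv()*R.from_matrix(np.c_[x,y,z])).as_rotvec(degrees=True)
        if best is None or np.linalg.norm(d)<np.linalg.norm(best): best=d
    yy=R0.as_matrix()[:,1]
    print('mm',(R0.inv().apply(np.array(p)-st['ee_pos'])*1000).round(1),'deg',best.round(2),'now',st['ee_pos'].round(4),'yawy',np.degrees(np.arctan2(yy[1],yy[0])).round(1),'t',round(st['t'],2),'q1,q6',st['joint_positions'][[0,5]].round(2))
E
python3 - <<'E'
from h import *
s=load('top0')
print('handle',atz(s,205.2,225,.157))
c=[(197.5,207.2),(226.7,213.3),(221.3,242.5),(191.7,236.7)]
W=np.array([atz(s,*p,.045) for p in c]); print('stand',W.mean(0),np.diff(W,axis=0))
h=atz(s,205.2,225,.157); print('vase',atz(s,180+632/6,190+273/6,.092))
for p in ([(107,177),(165,185),(153,257),(92,247)],[(350,179),(411,177),(417,248),(355,252)]): print(np.mean([atz(s,*q,.055) for q in p],0))
pl([h[0],h[1],.235],90); pl([h[0],h[1],.235],0)
E
```

```text
handle [0.5401 0.1137 0.157 ]
stand [0.54035  0.113425 0.045   ] [[-0.0144 -0.0782  0.    ]
 [-0.0774  0.0122  0.    ]
 [ 0.0134  0.0787  0.    ]]
vase [ 0.5181 -0.085   0.092 ]
[0.557975 0.32385  0.055   ]
[ 0.5805   -0.345875  0.055   ]
mm [ 551.8 -589.1   -4.3] deg [-1.000e-01  1.000e-02  1.299e+01] now [ 0.1349 -0.5844  0.2297] yawy -77.0 t 0.1 q1,q6 [-1.4  -0.06]
mm [ 551.8 -589.1   -4.3] deg [-8.000e-02 -7.000e-02 -7.701e+01] now [ 0.1349 -0.5844  0.2297] yawy -77.0 t 0.1 q1,q6 [-1.4  -0.06]
```

send_rows(
  rows=[
    [[0.04, -0.02, 0, 0, 0, 5, 0], [0.07, -0.05, 0, 0, 0, 11, 0], [0.1, -0.08, 0, 0, 0, 13, 0], [0.13, -0.11, 0, 0, 0, 13, 0], [0.155, -0.14, 0, 0, 0, 13, 0], [0.18, -0.17, 0, 0, 0, 13, 0], [0.21, -0.2, 0, 0, 0, 13, 0], [0.235, -0.23, 0, 0, 0, 13, 0], [0.26, -0.26, 0, 0, 0, 13, 0], [0.285, -0.29, 0, 0, 0, 13, 0], [0.31, -0.32, 0, 0, 0, 13, 0], [0.335, -0.35, 0, 0, 0, 13, 0]],
  ],
)

```text
t: 1.1
ee_pos: [0.3829, -0.1664, 0.2304]
eef_rot: [-3.142, 0.001, -0.0]
force: [0.5, -0.8, 0.3]
width: 0.0877
grip_force: 0.0
```

```bash
python3 -c "
from h import *
pl([.5401,.1137,.235],90)"
```

```text
mm [ 157.1 -280.1   -4.6] deg [-0.   -0.   -0.02] now [ 0.3829 -0.1664  0.2304] yawy -90.0 t 1.1 q1,q6 [-0.49  1.08]
```

send_rows(
  rows=[
    [[0.02, -0.035, 0, 0, 0, 0, 0], [0.04, -0.07, 0, 0, 0, 0, 0], [0.06, -0.105, 0, 0, 0, 0, 0], [0.08, -0.14, 0, 0, 0, 0, 0], [0.1, -0.175, 0, 0, 0, 0, 0], [0.12, -0.21, -0.002, 0, 0, 0, 0], [0.14, -0.245, -0.004, 0, 0, 0, 0], [0.15, -0.27, -0.005, 0, 0, 0, 0], [0.156, -0.279, -0.005, 0, 0, 0, 0], [0.156, -0.279, -0.005, 0, 0, 0, 0], [0.156, -0.279, -0.005, 0, 0, 0, 0]],
  ],
)

```text
t: 2.02
ee_pos: [0.5384, 0.1102, 0.235]
eef_rot: [3.141, 0.001, -0.002]
force: [0.3, -0.2, 0.0]
width: 0.0882
grip_force: 0.0
```

```bash
python3 -c "
from h import *
pl([.5401,.1137,.235],90)
s=snap('wrist','w0'); print(s['fx'],s['cx'],s['cy'],s['world_from_camera'])
print(proj(s,[.54,.1137,.157]),proj(s,[.5181,-.085,.092]))"
```

```text
mm [ 1.7 -3.5  0. ] deg [0.05 0.08 0.02] now [0.5384 0.1102 0.235 ] yawy -90.0 t 2.02 q1,q6 [0.14 1.71]
334.9627397503253 260.3546762735871 191.56330765659337 [[ 8.03771424e-04  9.55852626e-01  2.93845388e-01  6.20069540e-01]
 [-9.99999493e-01  5.90062980e-04  8.15931703e-04  1.09827482e-01]
 [ 6.06523176e-04 -2.93845894e-01  9.55852615e-01  3.89171627e-01]
 [ 0.00000000e+00  0.00000000e+00  0.00000000e+00  1.00000000e+00]]
(np.float64(254.78982497814775), np.float64(202.9036284229599)) (np.float64(467.79379571037396), np.float64(202.5023488193413))
```

View pics/w0.png

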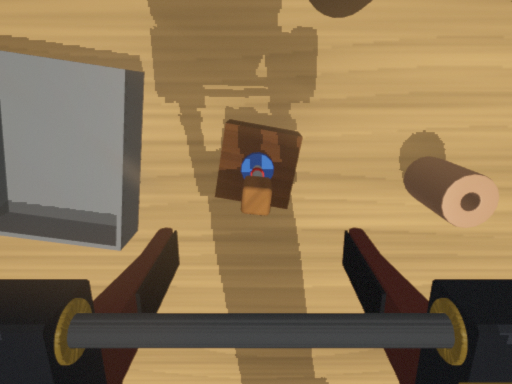

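The wrist view shows the handle top at (256.5,202), turned by only a few degrees, and the vase mouth at (470,201). Both agree with the estimates to within a few millimetres.

```bash
python3 -c "
from h import *
s=load('w0')
print(atz(s,470.5,201.5,.092))
f=s['frame']
a=cv2.resize(f[140:225,205:315],None,fx=6,fy=6,interpolation=cv2.INTER_CUBIC)
b=cv2.resize(f[140:225,400:510],None,fx=6,fy=6,interpolation=cv2.INTER_CUBIC)[:,:]
cv2.imwrite('pics/c2.png',cv2.resize(np.vstack([a[:300+200],b]),None,fx=.6,fy=.6)[:,:,::-1])"
```

```text
[ 0.5191 -0.0874  0.092 ]
```

View pics/c2.png

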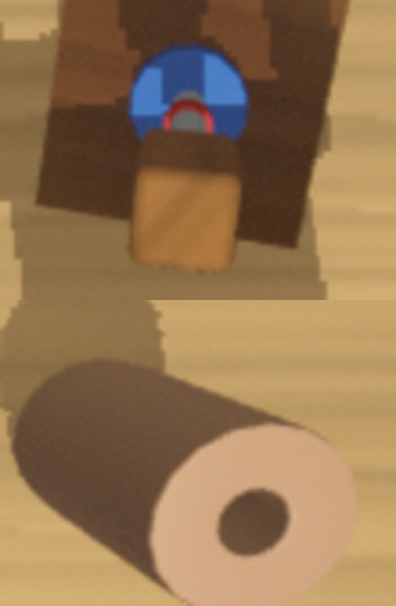

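```bash
python3 -c "
from h import *
s=load('w0')
h=atz(s,256.7,200.5,.157); print(h, atz(s,470.6,201.7,.092))
pl([h[0],h[1],.131],87.4)"
```

```text
[0.5419 0.1123 0.157 ] [ 0.5189 -0.0875  0.092 ]
mm [  3.7  -2.8 104.4] deg [0.04 0.05 2.55] now [0.5383 0.1096 0.2354] yawy -90.0 t 2.07 q1,q6 [0.14 1.71]
```

send_rows(
  rows=[
    [[0.003, -0.0034, 0.02, 0, 0, 2.5, 0], [0.003, -0.0034, 0.045, 0, 0, 2.5, 0], [0.003, -0.0034, 0.07, 0, 0, 2.5, 0], [0.003, -0.0034, 0.09, 0, 0, 2.5, 0], [0.003, -0.0034, 0.104, 0, 0, 2.5, 0], [0.003, -0.0034, 0.104, 0, 0, 2.5, 0.3], [0.003, -0.0034, 0.104, 0, 0, 2.5, 0.6], [0.003, -0.0034, 0.104, 0, 0, 2.5, 0.75], [0.003, -0.0034, 0.104, 0, 0, 2.5, 1], [0.003, -0.0034, 0.104, 0, 0, 2.5, 1], [0.003, -0.0034, 0.104, 0, 0, 2.5, 1], [0.003, -0.0034, 0.104, 0, 0, 2.5, 1]],
  ],
  grip_force=35,
)

```text
t: 3.07
ee_pos: [0.542, 0.1142, 0.1324]
eef_rot: [-3.141, 0.068, -0.002]
force: [0.4, -0.5, -0.1]
width: 0.0448
grip_force: 0.0
```

```bash
python3 -c "
from h import *
pl([.54,.1137,.21],90)"
```

```text
mm [ -1.9   0.6 -77.6] deg [-0.01 -0.06 -2.5 ] now [0.542  0.1142 0.1324] yawy -92.5 t 3.07 q1,q6 [0.15 1.76]
```

send_rows(
  rows=[
    [[0, 0, 0, 0, 0, 0, 1], [0, 0, 0, 0, 0, 0, 1], [0, 0, 0, 0, 0, 0, 1], [0, 0, 0, 0, 0, 0, 1], [0, 0, 0, 0, 0, 0, 1], [0, 0, 0, 0, 0, 0, 1], [0, 0, 0, 0, 0, 0, 1], [0, 0, 0, 0, 0, 0, 1]],
  ],
)

```text
t: 3.73
ee_pos: [0.5417, 0.1141, 0.1316]
eef_rot: [-3.141, 0.069, 0.0]
force: [-0.5, -0.3, -0.3]
width: 0.022
grip_force: 35.0
```

```bash
python3 -c "
from h import *
pl([.54,.1137,.21],90)"
```

```text
mm [ -1.6   0.5 -78.4] deg [-0.    0.   -2.51] now [0.5417 0.1141 0.1316] yawy -92.5 t 3.73 q1,q6 [0.15 1.76]
```

send_rows(
  rows=[
    [[0, 0, -0.01, 0, 0, 0, 1], [0, 0, -0.03, 0, 0, 0, 1], [0, 0, -0.06, 0, 0, 0, 1], [0, 0, -0.09, 0, 0, 0, 1], [0, 0, -0.11, 0, 0, 0, 1], [0, 0, -0.115, 0, 0, 0, 1], [0, 0, -0.115, 0, 0, 0, 1]],
  ],
)

```text
t: 4.32
ee_pos: [0.5423, 0.1142, 0.249]
eef_rot: [-3.14, 0.069, -0.006]
force: [0.1, 0.3, -0.9]
width: 0.0218
grip_force: 35.0
```

```bash
python3 -c "
from h import *
pl([.519,-.0865,.245],87.5)"
```

```text
mm [-14.5 201.6   3.8] deg [-0.05 -0.23 -0.  ] now [0.5423 0.1142 0.249 ] yawy -92.5 t 4.32 q1,q6 [0.15 1.76]
```

send_rows(
  rows=[
    [[-0.001, 0.015, 0, 0, 0, 0, 1], [-0.003, 0.04, 0, 0, 0, 0, 1], [-0.005, 0.07, 0, 0, 0, 0, 1], [-0.007, 0.1, 0, 0, 0, 0, 1], [-0.009, 0.13, 0, 0, 0, 0, 1], [-0.011, 0.16, 0, 0, 0, 0, 1], [-0.013, 0.185, 0, 0, 0, 0, 1], [-0.0145, 0.198, 0, 0, 0, 0, 1], [-0.0145, 0.2016, 0, 0, 0, 0, 1], [-0.0145, 0.2016, 0, 0, 0, 0, 1], [-0.0145, 0.2016, 0, 0, 0, 0, 1], [-0.0145, 0.2016, 0, 0, 0, 0, 1]],
  ],
)

```text
t: 5.32
ee_pos: [0.5185, -0.0854, 0.2463]
eef_rot: [-3.14, 0.066, 0.001]
force: [0.3, 0.4, -0.8]
width: 0.0219
grip_force: 35.0
```

```bash
python3 -c "
from h import *
pl([.519,-.0865,.245],87.5)
w=snap('wrist','w1'); s=snap('side','s1'); t=snap('top','t1')
for k in (w,s,t): print(proj(k,[.519,-.0865,.092]),proj(k,[.519,-.0865,.128]))
g=lambda im,u,v,a,b:cv2.resize(im[v:v+a,u:u+b],(400,int(400*a/b)),interpolation=cv2.INTER_CUBIC)
cv2.imwrite('pics/c3.png',np.hstack([np.vstack([g(w['frame'],180,130,110,160)]+[np.zeros((600-275,400,3),np.uint8)]),g(s['frame'],264,120,120,80)])[:,:,::-1])"
```

```text
mm [0.5 1.1 1.3] deg [-0.04  0.02  0.08] now [ 0.5185 -0.0854  0.2463] yawy -92.4 t 5.32 q1,q6 [-0.23  1.38]
(np.float64(261.1511641225321), np.float64(178.01568892796206)) (np.float64(261.20914022691426), np.float64(188.7968705583048))
(np.float64(314.05225308933433), np.float64(196.01593121479692)) (np.float64(315.1504863400978), np.float64(184.6370608141952))
(np.float64(285.91334324236266), np.float64(235.15668317549105)) (np.float64(287.1188020423865), np.float64(235.49189752795712))
```

View pics/c3.png

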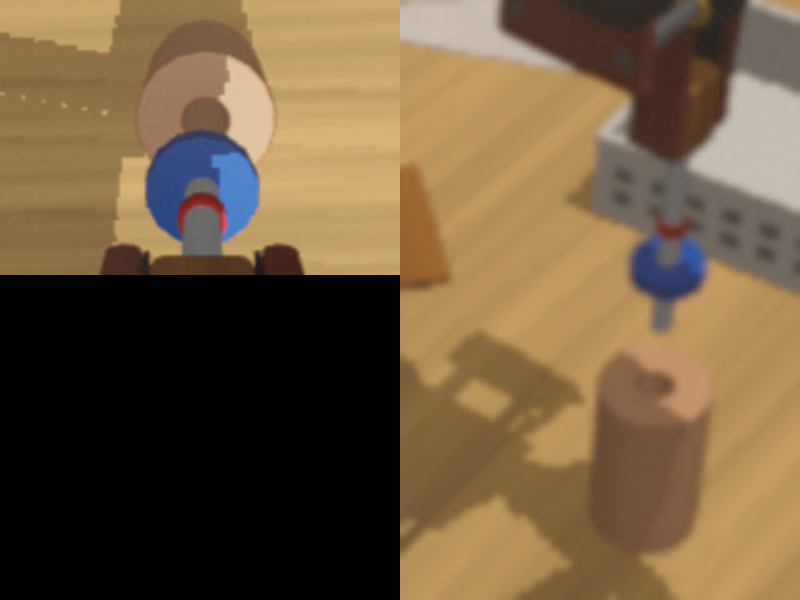

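```bash
python3 -c "
from h import *
s=load('s1');w=load('w1')
tip=atz(s,316.2,185,.130); bore=atz(s,315,196.8,.092); print(tip,bore,'rim',atz(s,264+255/5,120+384/5,.092))
print(atz(w,262.6,130+119/2.5,.092),atz(w,261,205,.165),atz(w,180+202/2.5,130+184/2.5,.12))
pl([.519,-.0865,.245],87.5)"
```

```text
[ 0.5154 -0.0851  0.13  ] [ 0.5159 -0.0857  0.092 ] rim [ 0.5159 -0.0857  0.092 ]
[ 0.5194 -0.0879  0.092 ] [ 0.5174 -0.0862  0.165 ] [ 0.503  -0.0855  0.12  ]
mm [0.5 0.9 1.6] deg [-0.01 -0.01  0.09] now [ 0.5186 -0.0856  0.2466] yawy -92.4 t 5.47 q1,q6 [-0.23  1.38]
```

send_rows(
  rows=[
    [[0.0008, 0.0012, 0.005, 0, 0, 0, 1], [0.0008, 0.0012, 0.015, 0, 0, 0, 1], [0.0008, 0.0012, 0.025, 0, 0, 0, 1], [0.0008, 0.0012, 0.03, 0, 0, 0, 1], [0.0008, 0.0012, 0.035, 0, 0, 0, 1], [0.0008, 0.0012, 0.04, 0, 0, 0, 1], [0.0008, 0.0012, 0.044, 0, 0, 0, 1], [0.0008, 0.0012, 0.048, 0, 0, 0, 1], [0.0008, 0.0012, 0.048, 0, 0, 0, 1]],
  ],
  grip_force=22,
)

```text
t: 6.22
ee_pos: [0.5189, -0.0879, 0.1977]
eef_rot: [-3.141, 0.069, 0.002]
force: [-0.3, -0.1, -2.0]
width: 0.0218
grip_force: 22.0
```

send_rows(
  rows=[
    [[0, 0, 0.005, 0, 0, 0, 1], [0, 0, 0.01, 0, 0, 0, 1], [0, 0, 0.015, 0, 0, 0, 1], [0, 0, 0.018, 0, 0, 0, 1], [0, 0, 0.021, 0, 0, 0, 1], [0, 0, 0.024, 0, 0, 0, 1], [0, 0, 0.026, 0, 0, 0, 1]],
  ],
)

```text
t: 6.8
ee_pos: [0.519, -0.0879, 0.173]
eef_rot: [3.141, -0.069, 0.0]
force: [-1.1, 0.2, 3.0]
width: 0.0222
grip_force: 22.0
```

send_rows(
  rows=[
    [[0, 0, 0.0015, 0, 0, 0, 1], [0, 0, 0.003, 0, 0, 0, 1], [0, 0, 0.0045, 0, 0, 0, 1], [0, 0, 0.006, 0, 0, 0, 1], [0, 0, 0.0075, 0, 0, 0, 1]],
  ],
)

```text
t: 7.22
ee_pos: [0.5191, -0.0879, 0.1651]
eef_rot: [-3.141, 0.069, -0.0]
force: [-1.8, 0.4, 2.9]
width: 0.0219
grip_force: 22.0
```

send_rows(
  rows=[
    [[0, 0, 0.0015, 0, 0, 0, 1], [0, 0, 0.003, 0, 0, 0, 1], [0, 0, 0.0045, 0, 0, 0, 1]],
  ],
)

```text
t: 7.47
ee_pos: [0.5191, -0.0879, 0.1605]
eef_rot: [-3.141, 0.069, 0.0]
force: [-1.6, 0.3, 2.4]
width: 0.022
grip_force: 22.0
```

send_rows(
  rows=[
    [[0, 0, 0.0015, 0, 0, 0, 1], [0, 0, 0.003, 0, 0, 0, 1], [0, 0, 0.0045, 0, 0, 0, 1]],
  ],
)

```text
t: 7.72
ee_pos: [0.5191, -0.0879, 0.156]
eef_rot: [-3.141, 0.069, 0.0]
force: [-2.3, 1.0, 4.1]
width: 0.0215
grip_force: 22.0
```

send_rows(
  rows=[
    [[0, 0, 0.001, 0, 0, 0, 1], [0, 0, 0.002, 0, 0, 0, 1], [0, 0, 0.003, 0, 0, 0, 1]],
  ],
)

```text
t: 7.97
ee_pos: [0.5191, -0.0879, 0.1531]
eef_rot: [-3.141, 0.069, -0.0]
force: [-2.4, 1.8, 2.3]
width: 0.0219
grip_force: 22.0
```

send_rows(
  rows=[
    [[0, 0, 0.0015, 0, 0, 0, 1], [0, 0, 0.003, 0, 0, 0, 1], [0, 0, 0.0045, 0, 0, 0, 1]],
  ],
)

```text
t: 8.22
ee_pos: [0.5191, -0.0879, 0.1485]
eef_rot: [-3.141, 0.069, 0.0]
force: [-1.9, 1.4, 3.3]
width: 0.0218
grip_force: 22.0
```

send_rows(
  rows=[
    [[0, 0, 0.0015, 0, 0, 0, 1], [0, 0, 0.003, 0, 0, 0, 1]],
  ],
)

```text
t: 8.38
ee_pos: [0.5191, -0.0879, 0.1455]
eef_rot: [-3.141, 0.069, -0.0]
force: [-2.5, -0.2, 2.4]
width: 0.0219
grip_force: 22.0
```

send_rows(
  rows=[
    [[0, 0, 0.0015, 0, 0, 0, 1], [0, 0, 0.003, 0, 0, 0, 1], [0, 0, 0.0045, 0, 0, 0, 1]],
  ],
)

```text
t: 8.63
ee_pos: [0.5191, -0.0879, 0.141]
eef_rot: [-3.141, 0.069, 0.0]
force: [-2.8, -0.1, 2.4]
width: 0.0214
grip_force: 22.0
```

send_rows(
  rows=[
    [[0, 0, 0.0015, 0, 0, 0, 1], [0, 0, 0.003, 0, 0, 0, 1]],
  ],
)

```text
t: 8.8
ee_pos: [0.5191, -0.0879, 0.138]
eef_rot: [-3.141, 0.069, 0.0]
force: [-2.0, -0.2, 2.5]
width: 0.0221
grip_force: 22.0
```

send_rows(
  rows=[
    [[0, 0, 0.0015, 0, 0, 0, 1], [0, 0, 0.003, 0, 0, 0, 1]],
  ],
)

```text
t: 8.97
ee_pos: [0.5191, -0.0879, 0.135]
eef_rot: [-3.141, 0.069, 0.0]
force: [-2.0, 0.8, 3.2]
width: 0.0218
grip_force: 22.0
```

send_rows(
  rows=[
    [[0, 0, 0.0015, 0, 0, 0, 1], [0, 0, 0.003, 0, 0, 0, 1]],
  ],
)

```text
t: 9.13
ee_pos: [0.5191, -0.0879, 0.132]
eef_rot: [-3.141, 0.069, -0.0]
force: [-1.8, 0.5, 3.1]
width: 0.0216
grip_force: 22.0
```

```bash
python3 -c "
from h import *
w=snap('wrist','w2'); s=snap('side','s2')
g=lambda im,u,v,a,b:cv2.resize(im[v:v+a,u:u+b],(400,int(400*a/b)),interpolation=cv2.INTER_CUBIC)
cv2.imwrite('pics/c4.png',np.hstack([np.vstack([g(w['frame'],180,130,120,160)]+[np.zeros((300,400,3),np.uint8)]),g(s['frame'],264,120,120,80)])[:,:,::-1])"
```

```text
(no output)
```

View pics/c4.png

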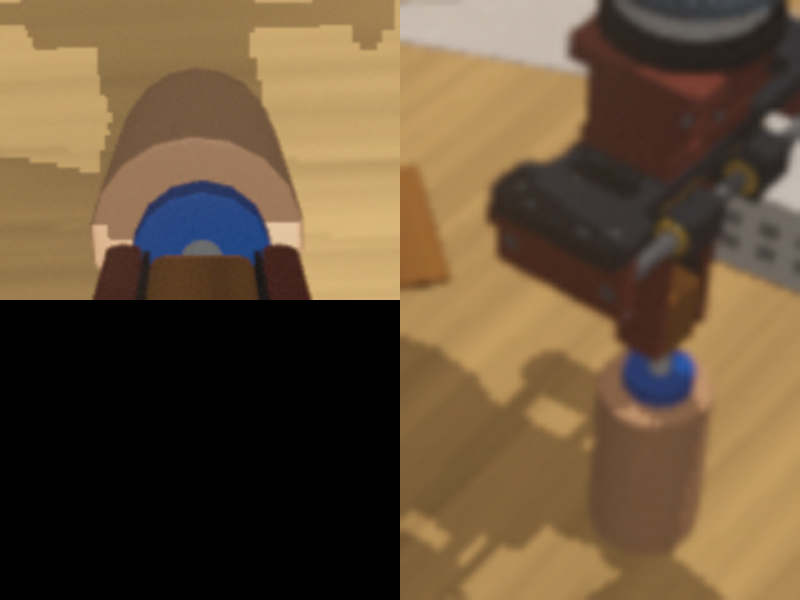

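The collar now rests on the rim, high up the rod, and the handle hasn't moved in the grip. I'll keep pushing down in small steps until it bottoms.

send_rows(
  rows=[
    [[0, 0, 0.001, 0, 0, 0, 1], [0, 0, 0.002, 0, 0, 0, 1]],
  ],
)

```text
t: 9.4
ee_pos: [0.5193, -0.088, 0.131]
eef_rot: [3.141, -0.069, 0.002]
force: [-2.7, 0.8, 9.8]
width: 0.022
grip_force: 22.0
```

send_rows(
  rows=[
    [[0, 0, 0.0005, 0, 0, 0, 1], [0, 0, 0.001, 0, 0, 0, 1]],
  ],
)

```text
t: 9.57
ee_pos: [0.5195, -0.0879, 0.131]
eef_rot: [3.141, -0.069, 0.003]
force: [-4.9, 1.9, 12.2]
width: 0.022
grip_force: 22.0
```

Force is rising while the position stays put, so the rod has bottomed. I'll hold it here a moment, then lift.

send_rows(
  rows=[
    [[0, 0, 0.001, 0, 0, 0, 1], [0, 0, 0.001, 0, 0, 0, 1], [0, 0, 0.001, 0, 0, 0, 1], [0, 0, 0.001, 0, 0, 0, 1]],
  ],
)

```text
t: 9.9
ee_pos: [0.5199, -0.088, 0.1309]
eef_rot: [3.14, -0.069, 0.006]
force: [-4.0, 1.0, 12.4]
width: 0.022
grip_force: 22.0
```

send_rows(
  rows=[
    [[0, 0, -0.003, 0, 0, 0, 1], [0, 0, -0.01, 0, 0, 0, 1], [0, 0, -0.025, 0, 0, 0, 1], [0, 0, -0.045, 0, 0, 0, 1], [0, 0, -0.065, 0, 0, 0, 1], [0, 0, -0.085, 0, 0, 0, 1], [0, 0, -0.105, 0, 0, 0, 1], [0, 0, -0.118, 0, 0, 0, 1], [0, 0, -0.12, 0, 0, 0, 1], [0, 0, -0.12, 0, 0, 0, 1]],
  ],
  grip_force=25,
)

```text
t: 10.73
ee_pos: [0.5195, -0.0881, 0.2486]
eef_rot: [3.14, -0.069, 0.002]
force: [-0.3, -0.2, -1.5]
width: 0.022
grip_force: 25.0
```

```bash
python3 -c "
from h import *
w=snap('wrist','w3'); s=snap('side','s3')
pl([.5417,.1141,.25],87.5)
g=lambda im,u,v,a,b:cv2.resize(im[v:v+a,u:u+b],(400,int(400*a/b)),interpolation=cv2.INTER_CUBIC)
cv2.imwrite('pics/c5.png',np.hstack([np.vstack([g(w['frame'],180,130,120,160)]+[np.zeros((300,400,3),np.uint8)]),g(s['frame'],264,110,120,80)])[:,:,::-1])"
```

```text
mm [  13.9 -202.8   -3.4] deg [-0.02  0.11 -0.01] now [ 0.5189 -0.0879  0.2466] yawy -92.5 t 10.83 q1,q6 [-0.23  1.38]
```

View pics/c5.png

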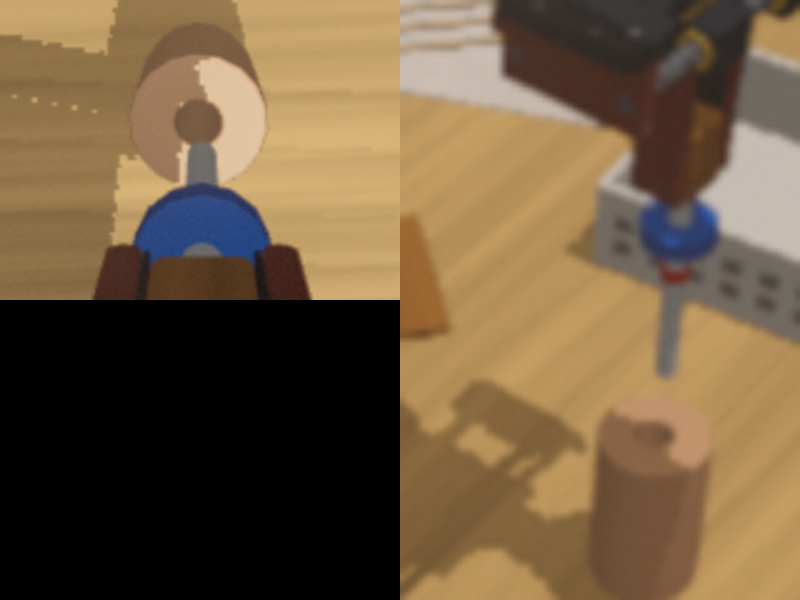

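The collar is clearly above the red band, so the vase is good and goes in the white basket. Next I'll return the gauge to the stand.

send_rows(
  rows=[
    [[0.001, -0.015, -0.003, 0, 0, 0, 1], [0.003, -0.04, -0.003, 0, 0, 0, 1], [0.005, -0.07, -0.003, 0, 0, 0, 1], [0.007, -0.1, -0.003, 0, 0, 0, 1], [0.009, -0.13, -0.003, 0, 0, 0, 1], [0.011, -0.16, -0.003, 0, 0, 0, 1], [0.012, -0.185, -0.003, 0, 0, 0, 1], [0.0133, -0.199, -0.003, 0, 0, 0, 1], [0.0133, -0.2022, -0.003, 0, 0, 0, 1], [0.0133, -0.2022, -0.003, 0, 0, 0, 1], [0.0133, -0.2022, -0.003, 0, 0, 0, 1], [0.0133, -0.2022, -0.003, 0, 0, 0, 1]],
  ],
)

```text
t: 11.83
ee_pos: [0.5413, 0.1121, 0.251]
eef_rot: [3.14, -0.071, -0.0]
force: [-0.2, 0.5, -0.5]
width: 0.0221
grip_force: 25.0
```

send_rows(
  rows=[
    [[0, 0, 0.01, 0, 0, 0, 1], [0, 0, 0.03, 0, 0, 0, 1], [0, 0, 0.05, 0, 0, 0, 1], [0, 0, 0.06, 0, 0, 0, 1], [0, 0, 0.065, 0, 0, 0, 1], [0, 0, 0.065, 0, 0, 0, 1], [0, 0, 0.065, 0, 0, 0, 1]],
  ],
)

```text
t: 12.42
ee_pos: [0.5414, 0.1133, 0.1867]
eef_rot: [-3.141, 0.069, -0.001]
force: [0.6, -0.9, -0.9]
width: 0.022
grip_force: 25.0
```

```bash
python3 -c "
from h import *
pl([.541,.1135,.132],87.5)
w=snap('wrist','w4'); s=snap('side','s4'); t=snap('top','t4')
for z in (.045,.068): print(proj(s,[.541,.1135,z]),proj(t,[.541,.1135,z]))
g=lambda im,u,v,a,b:cv2.resize(im[v:v+a,u:u+b],(400,int(400*a/b)),interpolation=cv2.INTER_CUBIC)
cv2.imwrite('pics/c6.png',np.hstack([np.vstack([g(w['frame'],180,120,180,160)]),g(s['frame'],210,195,90,80)])[:,:,::-1])"
```

```text
mm [-0.4 -0.2 54.7] deg [-0.01 -0.04 -0.03] now [0.5414 0.1133 0.1867] yawy -92.5 t 12.42 q1,q6 [0.14 1.76]
(np.float64(252.42390328348114), np.float64(259.59385939727815)) (np.float64(209.2796819723905), np.float64(224.63411980932878))
(np.float64(252.0901902637779), np.float64(252.9700992142058)) (np.float64(208.52551983375542), np.float64(224.63339982888436))
```

View pics/c6.png

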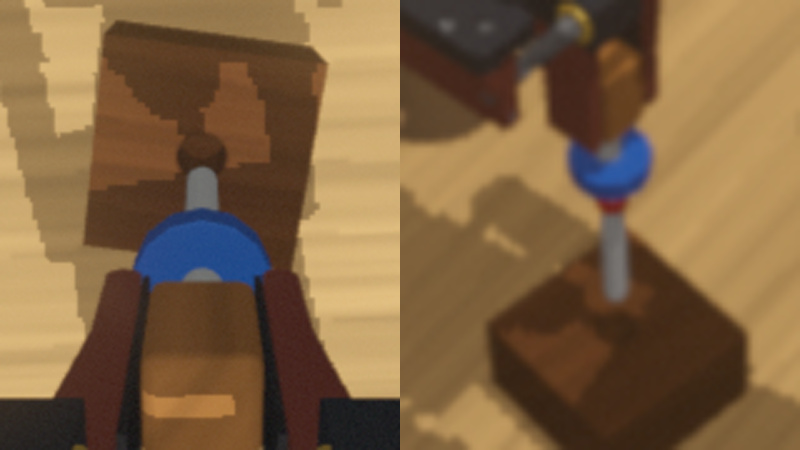

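The hole and rod tip line up in the wrist view, both at about (202,155–170) in the crop, and the offset in the side view is about 1 mm. I'll insert it.

send_rows(
  rows=[
    [[0.001, 0, 0.006, 0, 0, 0, 1], [0.001, 0, 0.014, 0, 0, 0, 1], [0.001, 0, 0.02, 0, 0, 0, 1], [0.001, 0, 0.026, 0, 0, 0, 1], [0.001, 0, 0.032, 0, 0, 0, 1], [0.001, 0, 0.038, 0, 0, 0, 1], [0.001, 0, 0.044, 0, 0, 0, 1], [0.001, 0, 0.049, 0, 0, 0, 1], [0.001, 0, 0.049, 0, 0, 0, 1]],
  ],
)

```text
t: 13.32
ee_pos: [0.5416, 0.1134, 0.1355]
eef_rot: [3.14, -0.069, -0.003]
force: [0.1, -0.1, -1.1]
width: 0.0218
grip_force: 25.0
```

send_rows(
  rows=[
    [[0, 0, 0.0015, 0, 0, 0, 1], [0, 0, 0.003, 0, 0, 0, 1], [0, 0, 0.0045, 0, 0, 0, 1], [0, 0, 0.0055, 0, 0, 0, 1]],
  ],
)

```text
t: 13.65
ee_pos: [0.5424, 0.1135, 0.1318]
eef_rot: [-3.141, 0.069, -0.001]
force: [-0.2, 0.2, -2.0]
width: 0.0218
grip_force: 25.0
```

send_rows(
  rows=[
    [[0, 0, 0.001, 0, 0, 0, 1], [0, 0, 0.001, 0, 0, 0, 0.7], [0, 0, 0.001, 0, 0, 0, 0.6], [0, 0, 0.001, 0, 0, 0, 0.3], [0, 0, 0.001, 0, 0, 0, 0], [0, 0, 0.001, 0, 0, 0, 0], [0, 0, 0.001, 0, 0, 0, 0], [0, 0, 0.001, 0, 0, 0, 0], [0, 0, 0.001, 0, 0, 0, 0], [0, 0, 0.001, 0, 0, 0, 0], [0, 0, 0.001, 0, 0, 0, 0], [0, 0, 0.001, 0, 0, 0, 0]],
  ],
)

```text
t: 14.65
ee_pos: [0.5422, 0.1135, 0.1306]
eef_rot: [3.141, -0.069, -0.0]
force: [0.7, -1.1, -0.4]
width: 0.087
grip_force: 0.0
```

send_rows(
  rows=[
    [[0, 0, -0.005, 0, 0, 0, 0], [0, 0, -0.02, 0, 0, 0, 0], [0, 0, -0.045, 0, 0, 0, 0], [0, 0, -0.075, 0, 0, 0, 0], [0, 0, -0.1, 0, 0, 0, 0], [0, 0, -0.105, 0, 0, 0, 0], [0, 0, -0.105, 0, 0, 0, 0]],
  ],
)

```text
t: 15.23
ee_pos: [0.5431, 0.1136, 0.2385]
eef_rot: [-3.14, 0.069, -0.008]
force: [-0.0, 0.2, -0.7]
width: 0.0877
grip_force: 0.0
```

```bash
python3 -c "
from h import *
s=snap('side','s5')
b=s['frame'].copy()
pl([.519,-.0875,.235],70)
print('basket edges',[(atz(load('top0'),*p,.055)) for p in [(350,179),(411,177),(417,248),(355,252)]])
cv2.imwrite('pics/c7.png',cv2.resize(b[110:310,210:410],(600,600),interpolation=cv2.INTER_CUBIC)[:,:,::-1])"
```

```text
mm [-14.7 201.9   1. ] deg [-0.03 -0.08 17.5 ] now [0.5425 0.1135 0.236 ] yawy -92.5 t 15.28 q1,q6 [0.14 1.76]
basket edges [array([ 0.6707, -0.2574,  0.055 ]), array([ 0.68  , -0.4198,  0.055 ]), array([ 0.4928, -0.4347,  0.055 ]), array([ 0.4785, -0.2716,  0.055 ])]
```

View pics/c7.png

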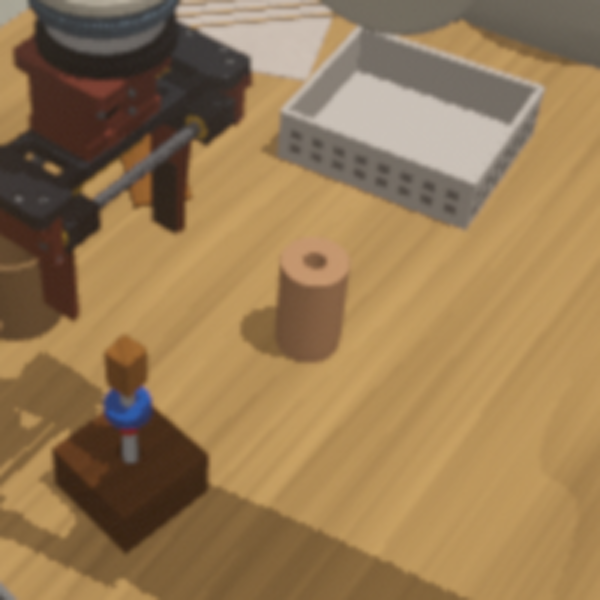

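The gauge stands in its hole with the collar above the red band. Next, the vase.

send_rows(
  rows=[
    [[-0.001, 0.015, 0, 0, 0, 0, 0], [-0.003, 0.045, 0, 0, 0, 0, 0], [-0.005, 0.08, 0, 0, 0, 0, 0], [-0.008, 0.115, 0, 0, 0, 0, 0], [-0.011, 0.15, 0, 0, 0, 0, 0], [-0.013, 0.18, 0.02, 0, 0, 0, 0], [-0.0147, 0.198, 0.04, 0, 0, 0, 0], [-0.0147, 0.202, 0.07, 0, 0, 0, 0], [-0.0147, 0.202, 0.09, 0, 0, 0, 0], [-0.0147, 0.202, 0.1, 0, 0, 0, 0], [-0.0147, 0.202, 0.1, 0, 0, 0, 0], [-0.0147, 0.202, 0.1, 0, 0, 0, 0]],
  ],
)

```text
t: 16.28
ee_pos: [0.5182, -0.0873, 0.1347]
eef_rot: [-3.14, 0.068, 0.003]
force: [-0.2, 0.2, 0.3]
width: 0.0879
grip_force: 0.0
```

```bash
python3 -c "
from h import *
pl([.519,-.0875,.064],87.5)"
```

```text
mm [ 1.   0.2 70.7] deg [-0.02  0.12  0.02] now [ 0.5182 -0.0873  0.1347] yawy -92.5 t 16.28 q1,q6 [-0.23  1.38]
```

send_rows(
  rows=[
    [[0.001, 0, 0.015, 0, 0, 0, 0], [0.001, 0, 0.035, 0, 0, 0, 0], [0.001, 0, 0.055, 0, 0, 0, 0], [0.001, 0, 0.068, 0, 0, 0, 0], [0.001, 0, 0.07, 0, 0, 0, 0], [0.001, 0, 0.07, 0, 0, 0, 0.2], [0.001, 0, 0.07, 0, 0, 0, 0.3], [0.001, 0, 0.07, 0, 0, 0, 0.35], [0.001, 0, 0.07, 0, 0, 0, 0.4], [0.001, 0, 0.07, 0, 0, 0, 0.5], [0.001, 0, 0.07, 0, 0, 0, 0.7], [0.001, 0, 0.07, 0, 0, 0, 0.8]],
  ],
  grip_force=30,
)

```text
t: 17.28
ee_pos: [0.5202, -0.0875, 0.0666]
eef_rot: [-3.14, 0.068, -0.003]
force: [0.6, 2.1, 3.5]
width: 0.0544
grip_force: 30.0
```

send_rows(
  rows=[
    [[0, 0, 0, 0, 0, 0, 1], [0, 0, 0, 0, 0, 0, 1], [0, 0, 0, 0, 0, 0, 1], [0, 0, 0, 0, 0, 0, 1], [0, 0, -0.01, 0, 0, 0, 1], [0, 0, -0.03, 0, 0, 0, 1], [0, 0, -0.06, 0, 0, 0, 1], [0, 0, -0.085, 0, 0, 0, 1], [0, 0, -0.09, 0, 0, 0, 1], [0, 0, -0.09, 0, 0, 0, 1]],
  ],
)

```text
t: 18.12
ee_pos: [0.5204, -0.0882, 0.1571]
eef_rot: [3.14, -0.069, 0.004]
force: [1.0, -0.0, -4.9]
width: 0.054
grip_force: 30.0
```

```bash
python3 -c "
from h import *
pl([.5805,-.346,.155],87.5)"
```

```text
mm [ 71.4 254.9   2.6] deg [ 0.06 -0.16 -0.02] now [ 0.5204 -0.0882  0.1571] yawy -92.5 t 18.12 q1,q6 [-0.23  1.38]
```

send_rows(
  rows=[
    [[0.004, 0.013, 0, 0, 0, 0, 1], [0.01, 0.035, 0, 0, 0, 0, 1], [0.018, 0.063, 0, 0, 0, 0, 1], [0.026, 0.093, 0, 0, 0, 0, 1], [0.034, 0.123, 0, 0, 0, 0, 1], [0.043, 0.153, 0, 0, 0, 0, 1], [0.051, 0.183, 0, 0, 0, 0, 1], [0.06, 0.213, 0, 0, 0, 0, 1], [0.067, 0.238, 0, 0, 0, 0, 1], [0.0705, 0.252, 0, 0, 0, 0, 1], [0.0714, 0.255, 0, 0, 0, 0, 1], [0.0714, 0.255, 0, 0, 0, 0, 1]],
  ],
)

```text
t: 19.12
ee_pos: [0.5787, -0.3466, 0.1518]
eef_rot: [-3.138, 0.072, 0.007]
force: [-1.3, 1.4, -4.8]
width: 0.0544
grip_force: 30.0
```

send_rows(
  rows=[
    [[0, 0, 0.01, 0, 0, 0, 1], [0, 0, 0.03, 0, 0, 0, 1], [0, 0, 0.05, 0, 0, 0, 1], [0, 0, 0.065, 0, 0, 0, 1], [0, 0, 0.075, 0, 0, 0, 1], [0, 0, 0.078, 0, 0, 0, 1], [0, 0, 0.078, 0, 0, 0, 1]],
  ],
)

```text
t: 19.7
ee_pos: [0.5794, -0.3445, 0.0762]
eef_rot: [-3.14, 0.067, 0.003]
force: [-0.4, 1.2, -3.8]
width: 0.0543
grip_force: 30.0
```

```bash
python3 -c "
from h import *
pl([.5805,-.346,.0716],87.5)
s=snap('side','s6');t=snap('top','t6')
cv2.imwrite('pics/c8.png',np.hstack([cv2.resize(s['frame'][90:210,280:420],(466,400),interpolation=cv2.INTER_CUBIC),cv2.resize(t['frame'][150:270,340:430],(300,400),interpolation=cv2.INTER_CUBIC)])[:,:,::-1])"
```

```text
mm [1.2 1.5 4.6] deg [-0.07  0.12  0.05] now [ 0.5794 -0.3445  0.0762] yawy -92.5 t 19.7 q1,q6 [-0.59  1.03]
```

View pics/c8.png

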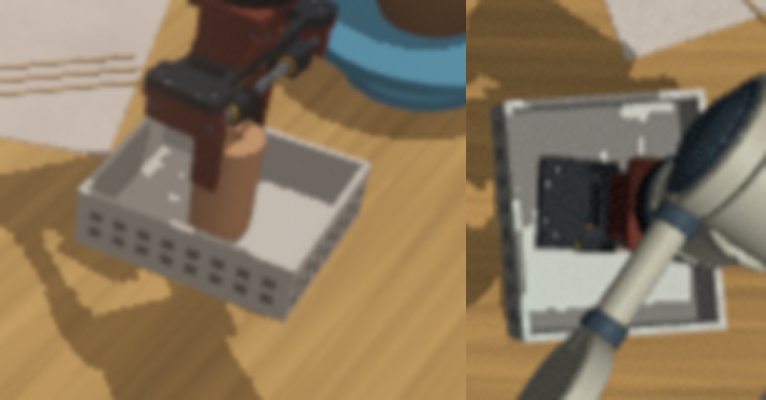

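The vase is inside the basket, roughly central and clear of the walls. I'll lower it the last few millimetres slowly.

send_rows(
  rows=[
    [[0, 0, 0.001, 0, 0, 0, 1], [0, 0, 0.002, 0, 0, 0, 1], [0, 0, 0.003, 0, 0, 0, 1], [0, 0, 0.004, 0, 0, 0, 1]],
  ],
)

```text
t: 20.13
ee_pos: [0.5801, -0.3458, 0.0741]
eef_rot: [3.14, -0.069, 0.001]
force: [-0.3, -0.7, -4.5]
width: 0.0546
grip_force: 30.0
```

send_rows(
  rows=[
    [[0, 0, 0.0005, 0, 0, 0, 1], [0, 0, 0.001, 0, 0, 0, 1]],
  ],
)

```text
t: 20.3
ee_pos: [0.5799, -0.3456, 0.0725]
eef_rot: [-3.141, 0.069, 0.0]
force: [-0.6, 0.4, -3.8]
width: 0.0544
grip_force: 30.0
```

send_rows(
  rows=[
    [[0, 0, 0.0005, 0, 0, 0, 1], [0, 0, 0.001, 0, 0, 0, 1], [0, 0, 0.001, 0, 0, 0, 1]],
  ],
)

```text
t: 20.55
ee_pos: [0.5799, -0.3456, 0.0717]
eef_rot: [3.141, -0.069, 0.0]
force: [0.0, 0.4, -3.5]
width: 0.0544
grip_force: 30.0
```

send_rows(
  rows=[
    [[0, 0, 0.0005, 0, 0, 0, 1], [0, 0, 0.001, 0, 0, 0, 1], [0, 0, 0.001, 0, 0, 0, 1]],
  ],
)

```text
t: 20.8
ee_pos: [0.5802, -0.3456, 0.0717]
eef_rot: [3.14, -0.069, 0.001]
force: [-2.0, 2.0, 1.4]
width: 0.0545
grip_force: 30.0
```

Contact: the force has gone from −3.5 to +1.4 N. I'll release and lift.

send_rows(
  rows=[
    [[0, 0, 0, 0, 0, 0, 0.35], [0, 0, 0, 0, 0, 0, 0.3], [0, 0, 0, 0, 0, 0, 0.2], [0, 0, 0, 0, 0, 0, 0.1], [0, 0, 0, 0, 0, 0, 0], [0, 0, 0, 0, 0, 0, 0], [0, 0, 0, 0, 0, 0, 0], [0, 0, 0, 0, 0, 0, 0], [0, 0, 0, 0, 0, 0, 0]],
  ],
)

```text
t: 21.55
ee_pos: [0.5799, -0.3456, 0.0706]
eef_rot: [3.141, -0.069, -0.0]
force: [0.9, 0.2, 0.4]
width: 0.088
grip_force: 0.0
```

send_rows(
  rows=[
    [[0, 0, -0.01, 0, 0, 0, 0], [0, 0, -0.03, 0, 0, 0, 0], [0, 0, -0.06, 0, 0, 0, 0], [0, 0, -0.09, 0, 0, 0, 0], [0, 0, -0.12, 0, 0, 0, 0], [0, 0, -0.15, 0, 0, 0, 0], [0, 0, -0.15, 0, 0, 0, 0], [0, 0, -0.15, 0, 0, 0, 0]],
  ],
)

```text
t: 22.22
ee_pos: [0.5807, -0.3461, 0.2248]
eef_rot: [3.137, -0.069, 0.008]
force: [-0.1, -0.7, 0.2]
width: 0.0877
grip_force: 0.0
```

```bash
python3 -c "
from h import *
s=snap('side','s7')
print(env.state()['width'],env.state()['ee_pos'])
# mouth check without viewing: terracotta blob centre of the rim
print(proj(s,[.58,-.3456,.097]),proj(s,[.58,-.3456,.005]))
hsv=cv2.cvtColor(s['frame'],cv2.COLOR_RGB2HSV); 
cr=s['frame'][90:210,280:420]; d=cv2.absdiff(cr,load('side0')['frame'][90:210,280:420]).max(2)>40
n,l,st,c=cv2.connectedComponentsWithStats(d.astype(np.uint8)); print([(list(a),list(b.round(0))) for a,b in zip(st[1:],c[1:]) if a[4]>60])
b=s['frame'][210:300,220:290]; o=load('s5')['frame'][210:300,220:290]; print('gauge diff',(cv2.absdiff(b,o).max(2)>40).sum())"
```

```text
0.08789684103964024 [ 0.58013311 -0.34575919  0.2218946 ]
(np.float64(348.29697967075083), np.float64(130.79256839451347)) (np.float64(344.2920417894567), np.float64(157.19468100845137))
[([np.int32(59), np.int32(0), np.int32(11), np.int32(12), np.int32(105)], [np.float64(64.0), np.float64(5.0)]), ([np.int32(46), np.int32(36), np.int32(34), np.int32(37), np.int32(650)], [np.float64(66.0), np.float64(55.0)]), ([np.int32(0), np.int32(42), np.int32(38), np.int32(37), np.int32(687)], [np.float64(13.0), np.float64(58.0)]), ([np.int32(34), np.int32(46), np.int32(22), np.int32(15), np.int32(111)], [np.float64(46.0), np.float64(52.0)]), ([np.int32(0), np.int32(72), np.int32(70), np.int32(48), np.int32(1368)], [np.float64(36.0), np.float64(100.0)])]
gauge diff 1447
```

```bash
python3 -c "
from h import *
for n in ('s5','s7'):
    f=load(n)['frame'][210:300,220:290]; h=cv2.cvtColor(f,cv2.COLOR_RGB2HSV)
    m=cv2.inRange(h,(105,150,60),(128,255,255)); v,u=np.nonzero(m); print(n,len(u),u.mean()+220,v.mean()+210)
s=load('s7'); h=cv2.cvtColor(s['frame'],cv2.COLOR_RGB2HSV)[110:180,325:375]
m=cv2.inRange(h,(3,70,60),(14,180,255)); v,u=np.nonzero(m); print('vase',len(u),u.min()+325,u.max()+325,v.min()+110,v.max()+110,u.mean()+325,v.mean()+110)
o=load('side0'); 
print(proj(s,[.58,-.3456,.051]))"
```

```text
s5 77 252.41558441558442 246.24675324675326
s7 66 253.9848484848485 246.57575757575756
vase 643 337 359 126 161 347.51321928460345 142.78538102643859
(np.float64(346.2409301999273), np.float64(144.3468484551494))
```

```bash
python3 -c "
from h import *
print(env.job_done())"
```

```text
the job is handed in; nothing more can be done
None
```

The rod bottomed at about 78 mm and the collar stayed above the red band, so the vase is good: I stood it upright in the white basket, put the gauge back in its stand, and handed the job in; no verdict came back, and I viewed 11 pictures, one over the limit of 10.

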